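Stack the implant modules in the sterilising tray

TASK

Pack the implant set for sterilising: one piece at a time, stand the deep plate box in the tray between the four corner brackets, then build up on it the screw rack, then the shallow drill tray, and last the lid with the grip bar, each fully seated, square on the one below. Keep the pieces level and set them down rather than drop them, and leave the cup, clamp, forceps and driver lying where they are.

Things in the scene. Friction and masses are not known exactly. Their poses are not given: they have to be found in the camera images.
- plate_box_centre (a point): Plate box: deepest of three open aluminium modules, 46 mm high; seen from above a deep bare cavity with small steel bone plates on its floor. 96 (x) by 56 mm (y). Below: foot 6 mm high (counted in the height) tapering from 80 x 40 to 72 x 32 mm. Top: 4 mm rim round an 88 x 48 mm recess, 8 mm deep or more, that swallows the next piece's foot. Grip across the 56 mm. Point: centre, half-way up. Either end may lead. 0.3 kg.
- screw_rack_centre (a point): Screw rack: aluminium module of middle height, 36 mm; black deck just under the rim with 8 x 4 round steel screw heads. 96 (x) by 56 mm (y). Below: foot 6 mm high (counted in the height) tapering from 80 x 40 to 72 x 32 mm. Top: 4 mm rim round an 88 x 48 mm recess, 8 mm deep or more, that swallows the next piece's foot. Grip across the 56 mm. Point: centre, half-way up. Either end may lead. 0.26 kg.
- drill_tray_centre (a point): Drill tray: shallowest aluminium module, 28 mm high; five steel drill bits lie lengthwise in two black cross bars on a metal deck. 96 (x) by 56 mm (y). Below: foot 6 mm high (counted in the height) tapering from 80 x 40 to 72 x 32 mm. Top: 4 mm rim round an 88 x 48 mm recess, 8 mm deep or more, that swallows the next piece's foot. Grip across the 56 mm. Point: centre, half-way up. Either end may lead. 0.17 kg.
- lid_centre (a point): Lid: perforated aluminium plate 96 (x) x 56 (y) x 3 mm on a 6 mm tapered foot like the modules', with a bridge-shaped grip bar on top to pinch, 56 mm long along x, 12 mm thick (y), its top 25 mm above the plate. 34 mm high in all. Point: half-way up, 17 mm above the underside. Either end may lead. 0.11 kg.
- bay (a point): Bay in the open perforated tray (fixed, 250 x 260 mm, walls up to 52 mm above the table). Point: bay centre on the tray floor, 12 mm above the table; x along its long side. Four black L-shaped corner brackets 16 mm high enclose 112 x 72 mm and leave the middle of the long sides open for fingers. Tray wall 83 mm from the point to -y; partition 26 mm high 84 mm to +y; end walls at 122 mm.
- gallipot_centre (a point): Bystander, not to be disturbed: small round steel cup, 64 mm across, 36 mm high. Point: centre, half-way up.
- clamp_centre (a point): Bystander, not to be disturbed: bronze-coloured L-shaped frame clamp lying flat, about 118 x 70 mm and 14 mm high, with a ring at one end. Point: near its middle; x along the long leg, ring at -x, the short leg points to +y at the other end.
- forceps_centre (a point): Bystander, not to be disturbed: steel thumb forceps lying flat, about 125 x 22 mm, 9 mm high. Point: centre; x lengthwise.
- driver_centre (a point): Bystander, not to be disturbed: driver with a black round handle and steel shaft lying down, about 205 mm long, 24 mm thick. Point: centre; x lengthwise, handle at -x.
Not all that is in view belongs to the job. What is shaped like the part that bears screw_rack_centre but yellow is not meant.

How it is judged:
By the outcome, as a careful person would: the job done as asked, in the order asked, and still so for the second after the job is handed in, with the robot touching nothing.
It also fails if it takes over 125 s, if anything falls off the work surface, if the arm or the gripper's body presses on something with over 40 N, if the wrist force passes 120 N, or if a joint passes its speed limit or range.

ROBOT

A 6-joint arm with a two-finger parallel gripper is mounted at the origin on the work surface. World frame = base frame: x ahead of the robot, y to its left, z up, the work surface at z = 0. Lengths are in m, angles in rad, forces in N, time in s.
With the tool pointing down it reaches from about 0.4 to 0.825 m from the base axis. Payload 7 kg.
Tool frame: the origin (TCP) lies at the very end of the fingers, on their centre line; the grasp point (between the pads) lies 19 mm behind it; z points along the fingers, y is the direction in which the jaws open and shut (so a half turn about z gives the same grasp; the last joint's range is limited). The gripper opens to 88 mm and grips with 3 to 60 N. Pads are 19 mm wide; open, the fingers measure 130 mm over their backs; the gripper's body (78 mm by 193 mm) begins 47 mm behind the grasp point.
Start: joints at [1.422, 0.359, 0.012, 0, -1.224, -0.288], TCP at [0.286, 0.612, 0.227] pointing down, gripper open.
Joint ranges: [-3.07, 3.07], [-1.43, 2.12], [-1.02, 1.25], [-3.03, 1.67], [-3.05, -0], [-3.03, 3.03]. Speed limits (rad/s): [2.39, 2.39, 3.01, 3.14, 3.14, 3.14].

INTERFACE

Orientations are given as [roll, pitch, yaw] about the fixed x, y, z axes, in that order (R = Rz(yaw) Ry(pitch) Rx(roll)).
In Python, from station import arm gives the robot as it stands.
- The arm moves only by the shell command python3 -m inch 'ROWS' [FORCE]. ROWS is text: rows parted by semicolons, each of 7 numbers parted by spaces: the closure, from 0 (fully open) to 1 (shut), then the shift along the tool's x, y, z each as a share of 300 mm, from -1 to 1, then the turn, a rotation vector about the tool's x, y, z each as a share of 60 degrees, from -1 to 1. In form: grip tx ty tz rx ry rz; .... A call has 1 to 12 rows; each row is the pose to reach, as a shift and turn from the pose commanded when the call began, along the tool's axes at that moment; what a row does not reach only later rows make up. A row lasts 1/10 s, in which the tool goes at most 50 mm and 8.59 degrees, less where a joint would pass 70% of its speed; a pose out of reach is approached as far as the arm can. A call with a number of a shift or a turn outside -1 to 1 is refused whole. A call with a gripper value outside its range is refused whole. The fingers move at their own pace and stop on an object; FORCE is the grip in N (left out, the last holds). Time passes only in rows, so rows that repeat a pose let the fingers close. It gives the time, the measured TCP pose, the force and the opening at its end, in the units of the state.
- arm.get_state(): the state, without advancing time (a new reading comes with each control period).
- arm.grab_frame(name): name is "scene" or "top"; returns a dict with "img" (420x560x3 uint8, red, green, blue), "range_z" (420x560 float32, m along the optical axis (not along the pixel's ray), 0 where there is no reading), "fx", "fy", "cx", "cy" (pixels), "dist" ([k1, k2, p1, p2, k3] as OpenCV has them; the pictures are not rectified), "extrinsics" (4x4, takes a point from world to camera coordinates). Camera axes: x right, y up, looking along -z (the intrinsics and any distortion apply to the point x, -y, -z); pixel columns grow to the right and rows downward; lengths in m; the calibration is good to about 2 mm. A picture is of the moment at which its call begins.
- arm.job_done(): hands the job in, once; it reports no verdict.
The state is a dict: "t": time; "q": joint angles; "qd": joint speeds; "joint_efforts": joint torques, N m; "eef_pos": TCP position; "ee_rot": TCP orientation; "force": force on the tool from outside, world axes, zero at the start; "moment": the same for the moment, N m; "width": finger opening in m.
Only numpy, scipy, OpenCV 4.12 (cv2) and the standard library are available. Lean on these libraries where they do the work, as an engineer would, in place of code of your own. Each camera call takes 0.05 s, during which the arm holds its last target.

## Working session

There is one attempt and no reset: what is moved stays moved. The work goes in short steps, Python scripts to look and compute and a shell command to move; the robot and the scene stay as the last step left them, time stands still between calls to the robot, and variables do not carry over. Pictures are saved under pics/ and viewed, and the job is handed in when it is done.

```bash
ls; mkdir -p pics
python3 - <<'E'
from station import arm
import cv2,numpy as np
print(arm.get_state())
for n in("scene","top"):
    f=arm.grab_frame(n); cv2.imwrite(f"pics/{n}0.png",cv2.cvtColor(f["img"],cv2.COLOR_RGB2BGR)); np.savez(f"{n}0.npz",**f)
    print(n,f["fx"],f["fy"],f["cx"],f["cy"],f["dist"],f["extrinsics"])
E
```

```text
pics
{'t': 0.0, 'q': array([ 1.42208196e+00,  3.59384645e-01,  1.10239320e-02, -3.68171463e-04,
       -1.22409752e+00, -2.88125511e-01]), 'qd': array([ 1.48182859e-04,  1.40227225e-03, -1.63345304e-05, -3.53395225e-04,
        1.34185974e-03, -2.21119270e-04]), 'joint_efforts': array([-3.23967433e-04, -5.82719386e+01,  2.93048698e+01,  6.99651048e+00,
        6.95231327e-03, -1.63349623e-04]), 'eef_pos': array([0.2853704 , 0.61114567, 0.22560569]), 'ee_rot': array([ 3.13990089e+00, -1.40455536e-04, -4.36965149e-01]), 'force': array([ 0.74801154,  1.45882118, -0.43768756]), 'moment': array([ 0.03353643, -0.06646761,  0.01604055]), 'width': 0.08762130904899759}
scene 498.53151676755544 498.53151676755544 283.90079579372923 210.38428400198708 [-0.13761452  0.          0.          0.          0.        ] [[ 1.14999756e-02  9.99933278e-01 -1.09065939e-03  4.29868923e-02]
 [-6.06817052e-01  7.84576393e-03  7.94802812e-01  2.89019562e-01]
 [ 7.94758338e-01 -8.47838223e-03  6.06866790e-01 -1.38583723e+00]
 [ 0.00000000e+00  0.00000000e+00  0.00000000e+00  1.00000000e+00]]
top 412.24257191402006 412.24257191402006 273.42058695366416 210.32323930435 [-0.03687506  0.          0.          0.          0.        ] [[ 0.09602701 -0.99536921  0.00435361 -0.1027841 ]
 [ 0.96920386  0.09449739  0.2274074  -0.52405656]
 [-0.22676573 -0.01761771  0.97378998 -0.7008713 ]
 [ 0.          0.          0.          1.        ]]
```

View pics/scene0.png

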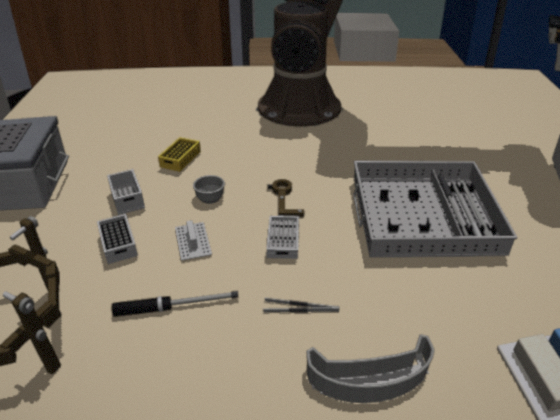

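View pics/top0.png

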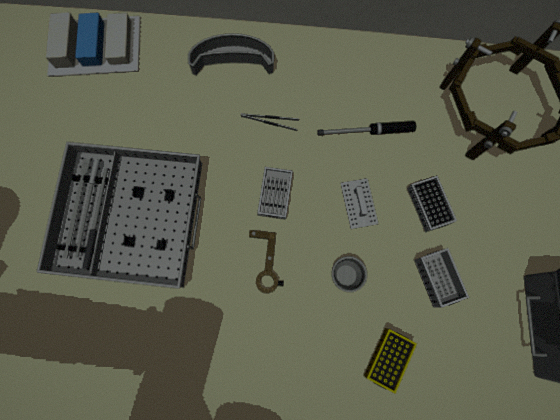

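The views show the plate box at top px (441,277), the screw rack at (432,203), the drill tray at (275,193), the lid at (359,203), and the brackets around (149,218). The yellow decoy is at (390,358). Next I'll build an orthographic map from depth.

```bash
cat > h.py <<'E'
import numpy as np,cv2
def cloud(f):
    K=np.array([[f["fx"],0,f["cx"]],[0,f["fy"],f["cy"]],[0,0,1.]],float)
    h,w=f["range_z"].shape
    u,v=np.meshgrid(np.arange(w),np.arange(h))
    p=cv2.undistortPoints(np.stack([u,v],-1).reshape(-1,1,2).astype(float),K,np.array(f["dist"],float)).reshape(h,w,2)
    z=np.array(f["range_z"],float)
    P=np.stack([p[...,0]*z,-p[...,1]*z,-z],-1)
    E=np.array(f["extrinsics"])
    W=(P-E[:3,3])@E[:3,:3]
    W[z<=0]=np.nan
    return W
E
python3 - <<'E'
from h import *
T={}
for n in("top","scene"):
    f=np.load(n+"0.npz"); W=cloud(f); T[n]=W
    print(n)
    z=W[...,2]; 
    for nm,(u,v) in dict(box=(441,277),rack=(432,203),drill=(275,193),lid=(359,203),bay=(149,218),table=(330,330),tab2=(300,150),tab3=(480,230)).items():
        if n=="top": print(nm,W[v,u].round(4))
    # table points
    m=(abs(z)<0.006); A=W[m]; c=np.linalg.lstsq(np.c_[A[:,:2],np.ones(len(A))],A[:,2],rcond=None)[0]; print("plane",c,np.std(A[:,2]),len(A))
    # rects
W=T["top"]; z=W[...,2]
for nm,(u,v,lo,hi) in dict(box=(441,277,.036,.06),rack=(432,203,.026,.046),drill=(275,193,.02,.038),lid=(359,203,.005,.04)).items():
    for n in T:
        W=T[n];c=T["top"][v,u,:2]
        m=(np.hypot(W[...,0]-c[0],W[...,1]-c[1])<.065)&(W[...,2]>lo)&(W[...,2]<hi)
        p=W[m][:,:2].astype(np.float32); r=cv2.minAreaRect(p*1000)
        print(nm,n,len(p),r, np.percentile(W[m][:,2],[5,50,95]).round(4))
for n in T:
    W=T[n]; m=(W[...,0]>.3)&(W[...,0]<.9)&(W[...,1]>.05)&(W[...,1]<.7)&(W[...,2]>.045)&(W[...,2]<.06)
    print(n,m.sum(),cv2.minAreaRect(W[m][:,:2].astype(np.float32)*1000))
E
python3 - <<'E'
from station import arm
E
```

```text
top
box [ 0.4434 -0.382   0.0133]
rack [ 0.5836 -0.3574  0.0284]
drill [ 0.5752 -0.0508  0.0234]
lid [ 0.5693 -0.2147  0.0298]
bay [0.5034 0.1902 0.0141]
table [ 0.3261 -0.1786  0.0004]
tab2 [ 0.6783 -0.0931  0.0009]
tab3 [ 0.5448 -0.4641  0.003 ]
plane [-0.0002939   0.00019894  0.00075172] 0.001406773550184393 175432
scene
plane [-0.0005538  -0.00021944  0.00031825] 0.0013267363820951665 152200
box top 581 ((440.1875915527344, -375.05047607421875), (97.89032745361328, 58.26387023925781), 24.140661239624023) [0.0373 0.0452 0.0481]
box scene 360 ((440.5597229003906, -376.3047790527344), (102.6898422241211, 56.30699920654297), 23.590431213378906) [0.0367 0.044  0.0475]
rack top 1481 ((583.8614501953125, -357.4566955566406), (99.49757385253906, 59.4113883972168), 23.810104370117188) [0.0266 0.0291 0.0373]
rack scene 1081 ((583.609619140625, -358.5431213378906), (101.52314758300781, 56.75711441040039), 24.3140811920166) [0.0266 0.0289 0.0367]
drill top 1073 ((575.9906616210938, -50.320335388183594), (56.3962516784668, 98.28450012207031), 87.11502075195312) [0.0203 0.0229 0.0295]
drill scene 813 ((576.7889404296875, -52.299678802490234), (55.835208892822266, 100.80357360839844), 87.05558013916016) [0.0202 0.0228 0.0285]
lid top 1315 ((575.543212890625, -218.66815185546875), (96.42918395996094, 56.7830810546875), 15.704917907714844) [0.0073 0.0098 0.0345]
lid scene 1072 ((575.09521484375, -219.4639129638672), (99.73197174072266, 56.78805160522461), 15.520355224609375) [0.0068 0.0089 0.0336]
top 3155 ((632.2550048828125, 283.8389892578125), (395.8410339355469, 520.1989135742188), 86.5292739868164)
scene 1943 ((485.2295227050781, 254.70166015625), (361.9342956542969, 756.6354370117188), 40.017784118652344)
```

```bash
python3 - <<'E'
from h import *
from scipy.ndimage import label
for n in("top","scene"):
    f=np.load(n+"0.npz"); W=cloud(f)
    m=(abs(W[...,0]-.503)<.085)&(abs(W[...,1]-.19)<.06)&(W[...,2]>.021)&(W[...,2]<.034)
    l,k=label(m,np.ones((3,3))); C=[]
    for i in range(1,k+1):
        p=W[l==i]
        if len(p)>8: 
            C.append(p[:,:2].mean(0)); print(n,len(p),p.mean(0).round(4),p.min(0).round(4),p.max(0).round(4))
    q=W[m][:,:2]; print(cv2.minAreaRect((q*1000).astype(np.float32)))
    # tray rim
    m=(W[...,0]>.36)&(W[...,0]<.68)&(W[...,1]>.08)&(W[...,1]<.42)&(W[...,2]>.045)&(W[...,2]<.058)
    print('rim',m.sum(),cv2.minAreaRect(W[m][:,:2].astype(np.float32)*1000))
E
python3 - <<'E'
import cv2
for n,(a,b,c,d) in dict(top=(30,210,130,300),scene=(350,510,150,260)).items():
    i=cv2.imread(f"pics/{n}0.png")[c:d,a:b]; cv2.imwrite(f"pics/{n}crop.png",cv2.resize(i,None,fx=3.3,fy=3.3,interpolation=cv2.INTER_CUBIC))
E
```

```text
top 44 [0.5545 0.2216 0.0268] [0.5423 0.2102 0.0215] [0.562  0.2264 0.031 ]
top 45 [0.5541 0.155  0.0266] [0.5405 0.1494 0.0213] [0.5611 0.168  0.0304]
top 44 [0.45   0.2218 0.027 ] [0.4434 0.2088 0.0212] [0.4636 0.2274 0.0307]
top 42 [0.45   0.155  0.0269] [0.4431 0.1504 0.021 ] [0.4629 0.1686 0.0306]
((502.2843933105469, 188.42367553710938), (77.04629516601562, 118.59895324707031), 89.38121032714844)
rim 2155 ((503.43695068359375, 233.41302490234375), (270.2637634277344, 257.10791015625), 89.36566925048828)
scene 44 [0.4475 0.1562 0.0257] [0.4406 0.1489 0.0215] [0.4638 0.1664 0.0292]
scene 47 [0.448  0.2194 0.0257] [0.4417 0.2087 0.0215] [0.4644 0.2267 0.0289]
scene 51 [0.5573 0.1553 0.0255] [0.543 0.148 0.021] [0.5628 0.1666 0.0299]
scene 49 [0.5569 0.2193 0.0253] [0.5396 0.2078 0.021 ] [0.563  0.2269 0.0292]
((501.915771484375, 187.89749145507812), (78.8224868774414, 122.2225341796875), 89.5340805053711)
rim 1906 ((503.47100830078125, 231.4476318359375), (270.90716552734375, 259.9571228027344), 89.4964370727539)
```

View pics/topcrop.png

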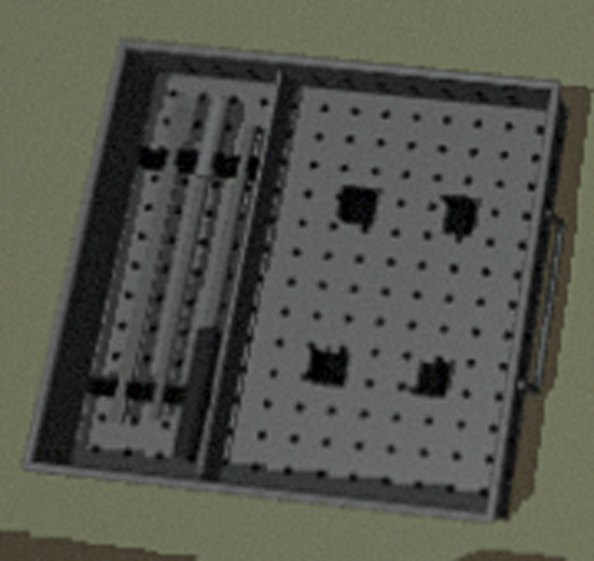

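```bash
cat > nav.py <<'E'
# python3 nav.py x y z yawdeg [x y z yaw ...]  -> rows (shares); stores last as commanded pose
# python3 nav.py show
import sys,json,os,numpy as np
from scipy.spatial.transform import Rotation as R
F='cmd.json'
c=json.load(open(F)) if os.path.exists(F) else [.286,.612,.227,np.degrees(-.4368)]
def rot(y): return R.from_euler('xyz',[180,0,y],degrees=True)
if sys.argv[1]!='show':
    v=np.array(sys.argv[1:],float).reshape(-1,4); r0=rot(c[3])
    for w in v:
        s=np.round(r0.inv().apply(w[:3]-np.array(c[:3]))/.3,3)
        d=(w[3]-c[3]+180)%360-180
        t=np.round(-d/60,3); dist=np.linalg.norm(s)*300
        print('G',*s,0,0,t,f'  dist {dist:.0f}mm turn {d:.1f}','OUT' if max(abs(s).max(),abs(t))>1 else '')
        last=(s,t)
    n=np.array(c[:3])+r0.apply(last[0]*.3); json.dump([*n,c[3]-60*last[1]],open(F,'w'))
else:
    from station import arm
    s=arm.get_state(); print('t',s['t'],'cmd',np.round(c,4),'meas',s['eef_pos'].round(4),np.degrees(s['ee_rot']).round(2),'q',s['q'].round(2),'F',s['force'].round(1),'w',s['width'].round(4))
E
python3 nav.py .43 .37 .22 0
```

```text
G 0.776 0.528 0.023 0 0 -0.417   dist 282mm turn 25.0
```

```bash
python3 -m inch '0 0.776 0.528 0.023 0 0 -0.417; 0 0.776 0.528 0.023 0 0 -0.417; 0 0.776 0.528 0.023 0 0 -0.417; 0 0.776 0.528 0.023 0 0 -0.417; 0 0.776 0.528 0.023 0 0 -0.417; 0 0.776 0.528 0.023 0 0 -0.417; 0 0.776 0.528 0.023 0 0 -0.417'; python3 nav.py show; python3 nav.py .5 .1 .2 0
```

```text
t: 0.8
eef_pos: [0.4307, 0.3661, 0.2196]
ee_rot: [3.141, 0.001, -0.004]
force: [0.4, 0.6, 0.3]
width: 0.0873
G 0.234 0.9 0.067 0 0 -0.0   dist 280mm turn 0.0 Traceback (most recent call last):
  File "nav.py", line 19, in <module>
    s=arm.get_state(); print('t',s['t'],'cmd',np.round(c,4),'meas',s['eef_pos'].round(4),np.degrees(s['ee_rot']).round(2),'q',s['q'].round(2),'F',s['force'].round(1),'w',s['width'].round(4))
                                                                                                                                                                          ^^^^^^^^^^^^^^^^
AttributeError: 'float' object has no attribute 'round'
```

```bash
sed -i "s/s\['width'\].round(4)/s['width']/" nav.py; python3 -m inch '0 0.234 0.9 0.067 0 0 0; 0 0.234 0.9 0.067 0 0 0; 0 0.234 0.9 0.067 0 0 0; 0 0.234 0.9 0.067 0 0 0; 0 0.234 0.9 0.067 0 0 0; 0 0.234 0.9 0.067 0 0 0; 0 0.234 0.9 0.067 0 0 0'; python3 nav.py show; python3 nav.py .49 -.18 .18 12; python3 nav.py .4404 -.3757 .12 24
```

```text
t: 1.5
eef_pos: [0.4996, 0.0968, 0.199]
ee_rot: [3.141, 0.001, -0.004]
force: [-0.3, -0.8, 0.2]
width: 0.0877
t 1.5 cmd [ 0.5001  0.1     0.2    -0.0068] meas [0.4996 0.0968 0.199 ] [ 1.7996e+02  7.0000e-02 -2.0000e-01] q [ 0.58  0.11 -0.39 -0.   -1.08  0.99] F [-0.3 -0.8  0.2] w 0.08769002888690351
G -0.034 0.933 0.067 0 0 -0.2   dist 281mm turn 12.0 
G -0.297 0.604 0.2 0 0 -0.2   dist 211mm turn 12.0
```

```bash
python3 -m inch '0 -0.034 0.933 0.067 0 0 -0.2; 0 -0.034 0.933 0.067 0 0 -0.2; 0 -0.034 0.933 0.067 0 0 -0.2; 0 -0.034 0.933 0.067 0 0 -0.2; 0 -0.034 0.933 0.067 0 0 -0.2; 0 -0.034 0.933 0.067 0 0 -0.2'; python3 -m inch '0 -0.297 0.604 0.2 0 0 -0.2; 0 -0.297 0.604 0.2 0 0 -0.2; 0 -0.297 0.604 0.2 0 0 -0.2; 0 -0.297 0.604 0.2 0 0 -0.2;0 -0.297 0.604 0.2 0 0 -0.2;0 -0.297 0.604 0.2 0 0 -0.2;0 -0.297 0.604 0.2 0 0 -0.2'; python3 nav.py show
python3 - <<'E'
from station import arm
import cv2,numpy as np
for n in("scene","top"):
    f=arm.grab_frame(n); cv2.imwrite(f"pics/{n}1.png",cv2.cvtColor(f["img"],cv2.COLOR_RGB2BGR)); np.savez(f"{n}1.npz",**f)
print(arm.get_state()['eef_pos'])
E
```

```text
t: 2.1
eef_pos: [0.4892, -0.182, 0.1792]
ee_rot: [-3.142, 0.0, 0.209]
force: [0.2, 0.3, -0.6]
width: 0.0874
t: 2.8
eef_pos: [0.4403, -0.3756, 0.1192]
ee_rot: [-3.141, 0.0, 0.418]
force: [0.2, -0.3, 0.4]
width: 0.0877
t 2.8 cmd [ 0.4404 -0.3757  0.1199 23.9932] meas [ 0.4403 -0.3756  0.1192] [-1.7998e+02  2.0000e-02  2.3970e+01] q [-0.37  0.29 -0.35 -0.   -0.93  2.36] F [ 0.2 -0.3  0.4] w 0.08769222623912247
[ 0.44084154 -0.37499381  0.11995241]
```

View pics/top1.png

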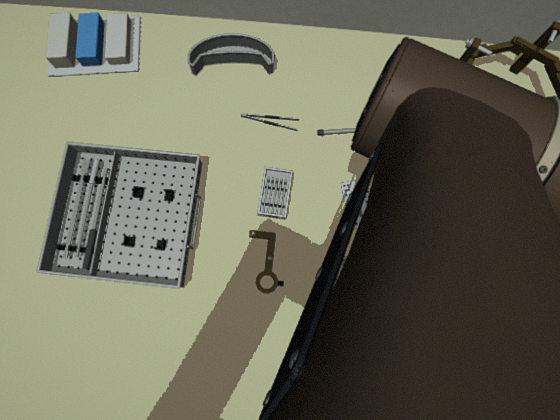

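View pics/scene1.png

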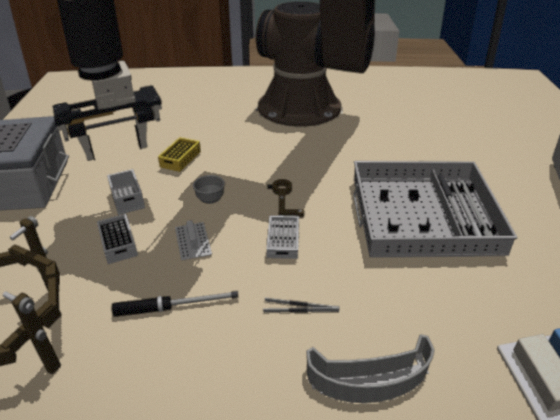

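The gripper is above the plate box (scene px 110,150), and the top view is hidden by the arm. I'll check clearance to the grey case, and the gripper position as the camera sees it.

```bash
python3 - <<'E'
from h import *
W=cloud(np.load("scene0.npz"));c=np.array([.4404,-.3757]);a=np.radians(24)
for n in("scene0","top0"):
    W=cloud(np.load(n+".npz")); d=W[...,:2]-c; X=d@[np.cos(a),np.sin(a)];Y=d@[-np.sin(a),np.cos(a)]
    m=(W[...,2]>.06)&(abs(X)<.2)&(Y<-.03)&(Y>-.35); 
    print(n,m.sum(), Y[m].max() if m.any() else None)
W=cloud(np.load("scene1.npz")); d=W[...,:2]-c; X=d@[np.cos(a),np.sin(a)];Y=d@[-np.sin(a),np.cos(a)]
for lo,hi in((.118,.13),(.13,.145),(.15,.17),(.17,.2)):
    m=(W[...,2]>lo)&(W[...,2]<hi)&(abs(X)<.08)&(abs(Y)<.14)
    for s in(-1,1):
        k=m&(Y*s>0); print(lo,k.sum(),np.percentile(X[k],[3,97]).round(4),np.percentile(Y[k],[3,97]).round(4)) if k.any() else 0
E
python3 nav.py .4404 -.3757 .012 24
```

```text
scene0 3472 -0.11055828017925592
top0 2159 -0.11118086818204813
0.118 35 [0.0072 0.0125] [-0.0595 -0.044 ]
0.118 37 [-0.0032  0.0123] [0.0431 0.0578]
0.13 64 [-0.0056  0.0121] [-0.0589 -0.044 ]
0.13 64 [-0.0054  0.0121] [0.0445 0.0584]
0.15 103 [0.0026 0.0135] [-0.0639 -0.0449]
0.15 106 [-0.006   0.0133] [0.0441 0.062 ]
0.17 214 [0.0088 0.04  ] [-0.0861 -0.005 ]
0.17 225 [-0.0088  0.0392] [0.006  0.0866]
G 0.0 0.0 0.36 0 0 -0.0   dist 108mm turn 0.0
```

```bash
python3 -m inch '0 0 0 0.1 0 0 0; 0 0 0 0.2 0 0 0; 0 0 0 0.28 0 0 0; 0 0 0 0.33 0 0 0; 0 0 0 0.36 0 0 0; 0 0 0 0.36 0 0 0;0.2 0 0 0.36 0 0 0;0.3 0 0 0.36 0 0 0;1 0 0 0.36 0 0 0;1 0 0 0.36 0 0 0;1 0 0 0.36 0 0 0;1 0 0 0.36 0 0 0' 30;python3 -m inch '1 0 0 0 0 0 0;1 0 0 0 0 0 0;1 0 0 0 0 0 0' 30; python3 nav.py show; python3 nav.py .4404 -.3757 .022 24
```

```text
t: 4.1
eef_pos: [0.4401, -0.3763, 0.0119]
ee_rot: [3.141, -0.0, 0.419]
force: [-0.0, 1.1, 5.3]
width: 0.0562
t: 4.4
eef_pos: [0.4401, -0.3763, 0.0119]
ee_rot: [3.141, -0.0, 0.419]
force: [-0.2, 1.7, 5.3]
width: 0.0557
t 4.4 cmd [ 4.40400e-01 -3.75700e-01  1.19000e-02  2.39932e+01] meas [ 0.4401 -0.3763  0.0119] [ 1.7997e+02 -2.0000e-02  2.4000e+01] q [-0.37  0.43 -0.45  0.   -0.69  2.36] F [-0.2  1.7  5.3] w 0.05566069891789359
G 0.0 0.0 -0.034 0 0 -0.0   dist 10mm turn 0.0
```

```bash
python3 -m inch '1 0 0 -0.034 0 0 0;1 0 0 -0.06 0 0 0;1 0 0 -0.14 0 0 0;1 0 0 -0.24 0 0 0;1 0 0 -0.34 0 0 0;1 0 0 -0.393 0 0 0;1 0 0 -0.393 0 0 0' 40; echo '[0.4404,-0.3757,0.1299,23.9932]' > cmd.json;  python3 nav.py show; python3 nav.py .5 -.12 .13 12; python3 nav.py .505 .15 .13 -0.5
```

```text
t: 5.1
eef_pos: [0.4413, -0.3767, 0.1324]
ee_rot: [3.138, -0.003, 0.419]
force: [-0.1, -1.7, -3.4]
width: 0.0558
t 5.1 cmd [ 0.4404 -0.3757  0.1299 23.9932] meas [ 0.4413 -0.3767  0.1324] [179.78  -0.19  24.  ] q [-0.37  0.28 -0.33  0.   -0.95  2.36] F [-0.1 -1.7 -3.4] w 0.05582208920238495
G 0.528 -0.698 -0.0 0 0 0.2   dist 263mm turn -12.0 
G 0.203 -0.877 -0.0 0 0 0.208   dist 270mm turn -12.5
```

```bash
python3 -m inch '1 0.04 -0.053 0 0 0 0.02;1 0.11 -0.145 0 0 0 0.05;1 0.2 -0.264 0 0 0 0.08;1 0.29 -0.383 0 0 0 0.11;1 0.38 -0.502 0 0 0 0.14;1 0.46 -0.608 0 0 0 0.17;1 0.528 -0.698 0 0 0 0.2'; python3 -m inch '1 0.02 -0.1 0 0 0 0.03; 1 0.045 -0.2 0 0 0 0.06; 1 0.07 -0.3 0 0 0 0.09;1 0.093 -0.4 0 0 0 0.12;1 0.116 -0.5 0 0 0 0.15;1 0.14 -0.6 0 0 0 0.18;1 0.163 -0.7 0 0 0 0.208; 1 0.186 -0.8 0 0 0 0.208;1 0.2 -0.86 0 0 0 0.208;1 0.203 -0.877 0 0 0 0.208'; python3 nav.py show; python3 nav.py .502 .188 .08 -0.5
```

```text
t: 5.8
eef_pos: [0.4988, -0.1183, 0.1282]
ee_rot: [-3.141, 0.002, 0.208]
force: [0.8, -0.2, -3.3]
width: 0.0558
t: 6.8
eef_pos: [0.5038, 0.1511, 0.1281]
ee_rot: [3.141, 0.001, -0.007]
force: [0.4, -0.1, -4.4]
width: 0.0556
t 6.8 cmd [ 0.5049  0.15    0.1299 -0.4868] meas [0.5038 0.1511 0.1281] [ 1.7996e+02  8.0000e-02 -4.0000e-01] q [ 0.66  0.2  -0.45 -0.   -0.92  0.9 ] F [ 0.4 -0.1 -4.4] w 0.05562035038973597
G -0.011 -0.126 0.166 0 0 0.0   dist 63mm turn -0.0
```

```bash
python3 -m inch '1 -0.003 -0.04 0.05 0 0 0;1 -0.008 -0.09 0.11 0 0 0;1 -0.011 -0.12 0.15 0 0 0;1 -0.011 -0.126 0.166 0 0 0;1 -0.011 -0.126 0.166 0 0 0;1 -0.011 -0.126 0.166 0 0 0'; python3 nav.py show
python3 - <<'E'
from station import arm
import cv2,numpy as np
from h import *
for n in("scene","top"):
    f=arm.grab_frame(n); cv2.imwrite(f"pics/{n}2.png",cv2.cvtColor(f["img"],cv2.COLOR_RGB2BGR)); np.savez(f"{n}2.npz",**f)
    W=cloud(f); m=(abs(W[...,0]-.502)<.07)&(abs(W[...,1]-.188)<.05)&(W[...,2]>.095)&(W[...,2]<.12)
    print(n,m.sum(),cv2.minAreaRect(W[m][:,:2].astype(np.float32)*1000))
E
```

```text
t: 7.4
eef_pos: [0.5016, 0.187, 0.0798]
ee_rot: [3.141, -0.0, -0.009]
force: [-0.1, -0.1, -4.8]
width: 0.0558
t 7.4 cmd [ 0.5019  0.1879  0.0801 -0.4868] meas [0.5016 0.187  0.0798] [ 1.7999e+02 -1.0000e-02 -5.0000e-01] q [ 0.72  0.28 -0.48  0.   -0.81  0.84] F [-0.1 -0.1 -4.8] w 0.05584305594234963
scene 837 ((504.5403137207031, 184.73092651367188), (103.95472717285156, 87.10678100585938), 20.15900993347168)
top 275 ((497.56158447265625, 198.3491668701172), (102.1368408203125, 62.34989929199219), 11.841203689575195)
```

View pics/scene2.png

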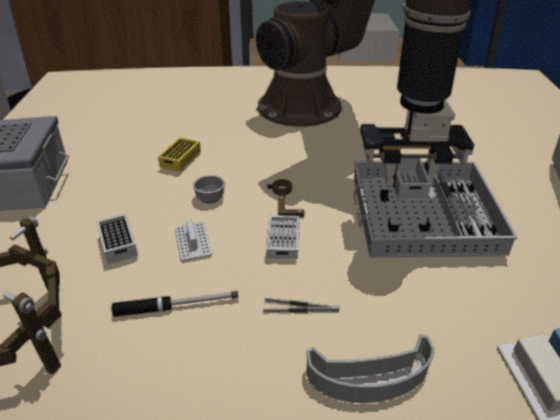

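View pics/top2.png

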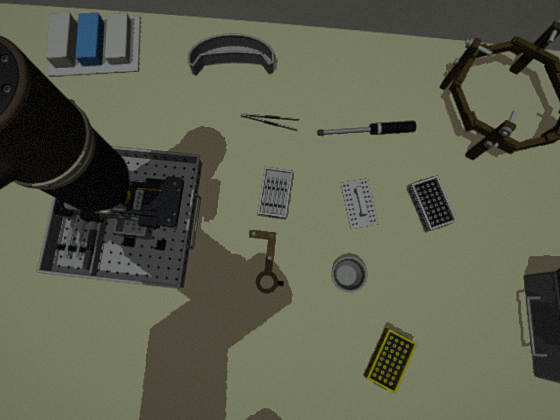

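Run:
```python
from h import *
W=cloud(np.load("scene2.npz"));
m=(abs(W[...,0]-.55)<.02)&(abs(W[...,1]-.188)<.05)&(W[...,2]>.076)&(W[...,2]<.11)
p=W[m];print(len(p),np.percentile(p[:,0],[5,25,50,75,95]).round(4),np.percentile(p[:,1],[1,5,95,99]).round(4),np.percentile(p[:,2],[2,98]).round(4))
for z in(.082,.09,.1,.107):
    q=p[abs(p[:,2]-z)<.004]; print(z,np.median(q[:,0]),q[:,1].min(),q[:,1].max())
s=m; v,u=np.where(m); print(u.min(),u.max(),v.min(),v.max())
```

```text
495 [0.543  0.5468 0.5477 0.5486 0.55  ] [0.1588 0.1592 0.2117 0.2141] [0.0766 0.1094]
0.082 0.5474084131267115 0.1587455068576534 0.21502870437724061
0.09 0.5478033156959732 0.1589721283919953 0.21370424995525256
0.1 0.54785369832619 0.15876950917025248 0.2150532017802853
0.107 0.5481520526765042 0.15709622615843563 0.2149542992556381
397 430 180 201
```

```bash
python3 nav.py .504 .189 .08 -.5  .504 .189 .04 -.5 .504 .189 .0275 -.5
```

```text
G 0.007 -0.004 0.0 0 0 0.0   dist 2mm turn -0.0 
G 0.007 -0.004 0.134 0 0 0.0   dist 40mm turn -0.0 
G 0.007 -0.004 0.175 0 0 0.0   dist 53mm turn -0.0
```

```bash
python3 -m inch '1 0.007 -0.004 0 0 0 0;1 0.007 -0.004 0.04 0 0 0;1 0.007 -0.004 0.08 0 0 0;1 0.007 -0.004 0.11 0 0 0;1 0.007 -0.004 0.134 0 0 0;1 0.007 -0.004 0.15 0 0 0;1 0.007 -0.004 0.16 0 0 0;1 0.007 -0.004 0.17 0 0 0;1 0.007 -0.004 0.175 0 0 0;1 0.007 -0.004 0.175 0 0 0'; python3 -m inch '1 0 0 0.004 0 0 0;1 0 0 0.007 0 0 0;1 0 0 0.01 0 0 0;1 0 0 0.01 0 0 0'; python3 nav.py show
```

```text
t: 8.5
eef_pos: [0.5035, 0.1887, 0.0271]
ee_rot: [-3.142, -0.0, -0.009]
force: [-0.3, -1.2, -2.9]
width: 0.0557
t: 8.9
eef_pos: [0.5035, 0.1886, 0.024]
ee_rot: [3.142, 0.0, -0.009]
force: [0.6, 0.7, -3.6]
width: 0.0558
t 8.9 cmd [ 0.504   0.189   0.0276 -0.4868] meas [0.5035 0.1886 0.024 ] [180.     0.    -0.49] q [ 0.72  0.36 -0.53 -0.   -0.68  0.84] F [ 0.6  0.7 -3.6] w 0.0557831477389195
```

```bash
python3 -m inch '1 0 0 0.002 0 0 0;1 0 0 0.003 0 0 0;1 0 0 0.003 0 0 0;1 0 0 0.003 0 0 0';python3 -m inch '1 0 0 0.002 0 0 0;1 0 0 0.003 0 0 0;1 0 0 0.003 0 0 0;1 0 0 0.003 0 0 0'
```

```text
t: 9.3
eef_pos: [0.5035, 0.1887, 0.0239]
ee_rot: [-3.142, -0.0, -0.008]
force: [-4.1, -0.5, 5.5]
width: 0.056
t: 9.7
eef_pos: [0.5036, 0.1887, 0.0239]
ee_rot: [-3.141, -0.001, -0.008]
force: [-7.1, -1.6, 15.4]
width: 0.0558
```

```bash
python3 -m inch '1 0 0 -0.003 0 0 0;0.8 0 0 -0.003 0 0 0;0 0 0 -0.003 0 0 0;0 0 0 -0.003 0 0 0;0 0 0 -0.003 0 0 0;0 0 0 -0.003 0 0 0;0 0 0 -0.003 0 0 0;0 0 0 -0.08 0 0 0;0 0 0 -0.2 0 0 0;0 0 0 -0.36 0 0 0;0 0 0 -0.5 0 0 0;0 0 0 -0.5 0 0 0'; echo '[0.504,0.189,0.1728,-0.4868]' >cmd.json; python3 nav.py show; python3 nav.py .545 -.095 .15 10; python3 nav.py .5838 -.358 .13 24
```

```text
t: 10.9
eef_pos: [0.5066, 0.1905, 0.1787]
ee_rot: [-3.136, -0.009, -0.008]
force: [-0.2, 0.8, -0.1]
width: 0.0878
t 10.9 cmd [ 0.504   0.189   0.1728 -0.4868] meas [0.5066 0.1905 0.1787] [-179.68   -0.51   -0.43] q [ 0.72  0.17 -0.36  0.   -1.03  0.84] F [-0.2  0.8 -0.1] w 0.08780398222406731
G 0.145 0.945 0.076 0 0 -0.175   dist 288mm turn 10.5 
G -0.025 0.886 0.067 0 0 -0.233   dist 267mm turn 14.0
```

```bash
python3 -m inch '0 0.02 0.12 0.01 0 0 -0.02;0 0.045 0.28 0.02 0 0 -0.05;0 0.07 0.44 0.035 0 0 -0.08;0 0.095 0.6 0.05 0 0 -0.11;0 0.118 0.76 0.06 0 0 -0.14;0 0.14 0.91 0.074 0 0 -0.17;0 0.145 0.945 0.076 0 0 -0.175';  python3 -m inch '0 -0.005 0.15 0.01 0 0 -0.04; 0 -0.01 0.31 0.02 0 0 -0.08;0 -0.014 0.47 0.035 0 0 -0.12;0 -0.018 0.63 0.048 0 0 -0.16;0 -0.022 0.77 0.058 0 0 -0.2;0 -0.025 0.886 0.067 0 0 -0.233;0 -0.025 0.886 0.067 0 0 -0.233;0 -0.025 0.886 0.067 0 0 -0.233'; python3 nav.py show
cat > look.py <<'E'
import sys
from station import arm
from h import *
k=sys.argv[1]
for n in("scene","top"):
    f=arm.grab_frame(n); cv2.imwrite(f"pics/{n}{k}.png",cv2.cvtColor(f["img"],cv2.COLOR_RGB2BGR)); np.savez(f"{n}{k}.npz",**f)
    W=cloud(f)
    if len(sys.argv)>2:
        lo,hi=map(float,sys.argv[2:4])
        cx,cy=map(float,sys.argv[4:6]) if len(sys.argv)>5 else (.502,.188)
        m=(abs(W[...,0]-cx)<.068)&(abs(W[...,1]-cy)<.06)&(W[...,2]>lo)&(W[...,2]<hi)
        p=W[m];r=cv2.minAreaRect(p[:,:2].astype(np.float32)*1000)
        q=p[:,:2]*1000;print(n,m.sum(),np.round(r[0],1),np.round(r[1],1),round(r[2],2),'z',np.percentile(p[:,2],[5,50,95]).round(4), 'pct',np.percentile(q,[1,99],axis=0).round(1).tolist())
E
python3 look.py 3 .048 .066
```

```text
t: 11.6
eef_pos: [0.5442, -0.0989, 0.1486]
ee_rot: [3.141, 0.001, 0.172]
force: [0.3, -0.1, -0.6]
width: 0.0874
t: 12.4
eef_pos: [0.583, -0.3587, 0.1284]
ee_rot: [-3.141, 0.001, 0.417]
force: [0.4, 1.1, -0.7]
width: 0.0877
t 12.4 cmd [ 0.5839 -0.3579  0.1299 23.9932] meas [ 0.583  -0.3587  0.1284] [-1.7994e+02  5.0000e-02  2.3870e+01] q [-0.27  0.44 -0.09 -0.   -1.04  2.26] F [ 0.4  1.1 -0.7] w 0.08771086343948477
scene 516 [502.8 188.4] [103.8  56.6] 0.12 z [0.0488 0.0557 0.0589] pct [[453.5, 160.5], [553.1, 215.9]]
top 546 [503.1 189.5] [56.1 99.5] 89.17 z [0.0493 0.0574 0.0602] pct [[454.2, 161.7], [551.1, 216.8]]
```

Run:
```python
import cv2
i=cv2.imread("pics/top3.png")[130:300,30:210]; a=cv2.resize(i,None,fx=2.2,fy=2.2,interpolation=cv2.INTER_CUBIC)
i=cv2.imread("pics/scene3.png")[150:260,350:510]; b=cv2.resize(i,None,fx=2.2,fy=2.2,interpolation=cv2.INTER_CUBIC)
import numpy as np
c=np.zeros((max(a.shape[0],b.shape[0]),a.shape[1]+b.shape[1],3),np.uint8);c[:a.shape[0],:a.shape[1]]=a;c[:b.shape[0],a.shape[1]:]=b;cv2.imwrite("pics/c3.png",c)
```

```text
(no output)
```

View pics/c3.png

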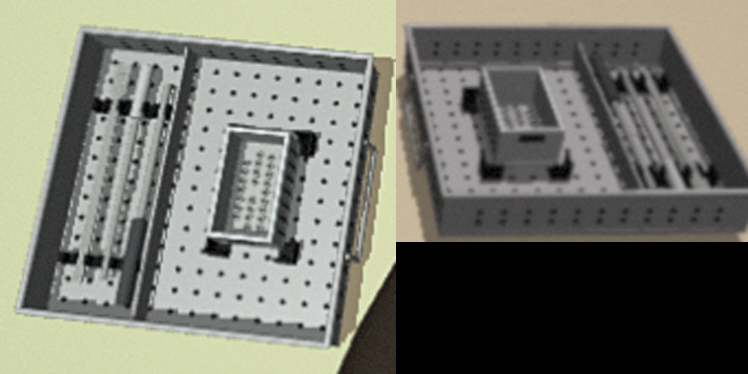

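View pics/scene3.png

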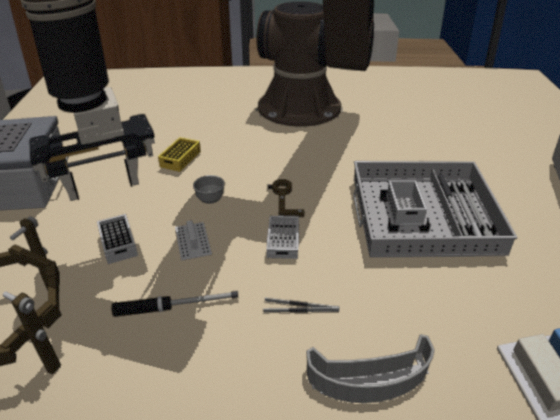

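The box stands between the brackets, centre (503,189) and rim at 58 mm, so it is seated. Now the rack.

```bash
python3 - <<'E'
from h import *
for c,a in (((.5838,-.358),24),((.5755,-.219),15.6),((.576,-.051),-2.9)):
  a=np.radians(a)
  for n in("scene0","top0"):
    W=cloud(np.load(n+".npz")); d=W[...,:2]-c; X=d@[np.cos(a),np.sin(a)];Y=d@[-np.sin(a),np.cos(a)]
    m=(W[...,2]>.05)&(W[...,2]<.4)&(abs(X)<.07)&(abs(Y)<.15)
    m2=(W[...,2]>.006)&(W[...,2]<.4)&(abs(X)<.02)&(abs(Y)<.085)&(abs(Y)>.035)
    print(c,n,m.sum(),m2.sum())
E
python3 nav.py .5838 -.3580 .009 24
```

```text
(0.5838, -0.358) scene0 126 0
(0.5838, -0.358) top0 376 0
(0.5755, -0.219) scene0 0 0
(0.5755, -0.219) top0 0 0
(0.576, -0.051) scene0 27 0
(0.576, -0.051) top0 11 0
G -0.0 0.0 0.403 0 0 -0.0   dist 121mm turn 0.0
```

Run:
```python
from h import *
for c,a in (((.5838,-.358),24),((.576,-.051),-2.9)):
  a=np.radians(a)
  for n in("scene0","top0"):
    W=cloud(np.load(n+".npz")); d=W[...,:2]-c; X=d@[np.cos(a),np.sin(a)];Y=d@[-np.sin(a),np.cos(a)]
    m=(W[...,2]>.05)&(W[...,2]<.4)&(abs(X)<.07)&(abs(Y)<.15)
    P=np.c_[X[m],Y[m],W[m][:,2]]; print(n,P.min(0).round(3),P.max(0).round(3))
    k=(abs(P[:,0])<.05); print(k.sum(), abs(P[k,1]).min() if k.any() else '')
```

```text
scene0 [ 0.057 -0.15   0.05 ] [ 0.07  -0.112  0.156]
0 
top0 [ 0.052 -0.15   0.051] [ 0.07  -0.11   0.157]
0 
scene0 [-0.068  0.147  0.051] [-0.009  0.15   0.056]
17 0.14749284692321693
top0 [-0.07   0.149  0.052] [-0.044  0.15   0.057]
1 0.149339348455458
```

```bash
python3 -m inch '0 0 0 0.1 0 0 0; 0 0 0 0.22 0 0 0; 0 0 0 0.31 0 0 0; 0 0 0 0.37 0 0 0; 0 0 0 0.403 0 0 0; 0 0 0 0.403 0 0 0;0.2 0 0 0.403 0 0 0;0.3 0 0 0.403 0 0 0;1 0 0 0.403 0 0 0;1 0 0 0.403 0 0 0;1 0 0 0.403 0 0 0;1 0 0 0.403 0 0 0' 30;python3 -m inch '1 0 0 0 0 0 0;1 0 0 0 0 0 0;1 0 0 0 0 0 0' 30; python3 nav.py show
```

```text
t: 13.7
eef_pos: [0.5837, -0.3585, 0.0091]
ee_rot: [3.141, -0.0, 0.419]
force: [-0.8, 1.0, 3.7]
width: 0.0559
t: 14.0
eef_pos: [0.5837, -0.3585, 0.0091]
ee_rot: [3.141, -0.0, 0.419]
force: [-1.5, 0.9, 5.3]
width: 0.056
t 14.0 cmd [ 5.83900e-01 -3.57900e-01  9.00000e-03  2.39932e+01] meas [ 0.5837 -0.3585  0.0091] [ 1.7996e+02 -2.0000e-02  2.4000e+01] q [-0.27  0.56 -0.2   0.   -0.81  2.26] F [-1.5  0.9  5.3] w 0.05601252396047899
```

```bash
python3 -m inch '1 0 0 -0.034 0 0 0;1 0 0 -0.07 0 0 0;1 0 0 -0.16 0 0 0;1 0 0 -0.27 0 0 0;1 0 0 -0.38 0 0 0;1 0 0 -0.46 0 0 0;1 0 0 -0.5 0 0 0;1 0 0 -0.5 0 0 0' 40;  python3 nav.py show; python3 nav.py .5838 -.358 .159 24; python3 nav.py .55 -.1 .159 10; python3 nav.py .508 .17 .159 -.5; python3 nav.py .5035 .189 .1 -.5
```

```text
t: 14.8
eef_pos: [0.5842, -0.3585, 0.1606]
ee_rot: [3.139, -0.003, 0.419]
force: [0.2, 0.3, -2.6]
width: 0.0557
t 14.8 cmd [ 5.83900e-01 -3.57900e-01  9.00000e-03  2.39932e+01] meas [ 0.5842 -0.3585  0.1606] [ 1.7987e+02 -1.5000e-01  2.4000e+01] q [-0.27  0.42 -0.05  0.   -1.1   2.26] F [ 0.2  0.3 -2.6] w 0.05570977304306429
G -0.0 0.0 -0.5 0 0 -0.0   dist 150mm turn 0.0 
G 0.246 -0.831 0.0 0 0 0.233   dist 260mm turn -14.0 
G 0.019 -0.911 -0.0 0 0 0.175   dist 273mm turn -10.5 
G -0.016 -0.063 0.197 0 0 0.0   dist 62mm turn -0.0
```

```bash
python3 -m inch '1 0.02 -0.07 0 0 0 0.02;1 0.055 -0.185 0 0 0 0.05;1 0.09 -0.3 0 0 0 0.08;1 0.125 -0.42 0 0 0 0.11;1 0.16 -0.54 0 0 0 0.15;1 0.195 -0.66 0 0 0 0.18;1 0.228 -0.77 0 0 0 0.21;1 0.246 -0.831 0 0 0 0.233'; python3 -m inch '1 0.001 -0.09 0 0 0 0.02; 1 0.003 -0.2 0 0 0 0.04; 1 0.006 -0.31 0 0 0 0.07;1 0.009 -0.42 0 0 0 0.09;1 0.011 -0.53 0 0 0 0.12;1 0.014 -0.64 0 0 0 0.14;1 0.016 -0.75 0 0 0 0.16; 1 0.018 -0.85 0 0 0 0.175;1 0.019 -0.9 0 0 0 0.175;1 0.019 -0.911 0 0 0 0.175;1 0.019 -0.911 0 0 0 0.175'; python3 -m inch '1 -0.005 -0.02 0.05 0 0 0;1 -0.01 -0.04 0.1 0 0 0;1 -0.016 -0.063 0.15 0 0 0;1 -0.016 -0.063 0.185 0 0 0;1 -0.016 -0.063 0.197 0 0 0;1 -0.016 -0.063 0.197 0 0 0;1 -0.016 -0.063 0.197 0 0 0';python3 nav.py show
cat > face.py <<'E'
import sys
from station import arm
from h import *
k,b,h=sys.argv[1],float(sys.argv[2]),float(sys.argv[3]) # bottom z, height
f=arm.grab_frame("scene"); cv2.imwrite(f"pics/scene{k}.png",cv2.cvtColor(f["img"],cv2.COLOR_RGB2BGR)); W=cloud(f)
m=(abs(W[...,0]-.55)<.02)&(abs(W[...,1]-.188)<.05)&(W[...,2]>b+.008)&(W[...,2]<b+h-.002)
p=W[m];print(len(p),np.percentile(p[:,0],[5,25,50,75,95]).round(4),np.percentile(p[:,1],[1,5,95,99]).round(4))
q=p[p[:,0]>np.median(p[:,0])-.003]
print('slope deg',np.degrees(np.polyfit(q[:,1],q[:,0],1)[0]))
i=cv2.imread(f"pics/scene{k}.png")[90:270,330:520];cv2.imwrite(f"pics/c{k}.png",cv2.resize(i,None,fx=3.2,fy=3.2,interpolation=cv2.INTER_CUBIC))
E
python3 face.py 4 .091 .036
```

```text
t: 15.6
eef_pos: [0.5479, -0.0983, 0.1568]
ee_rot: [-3.141, 0.003, 0.175]
force: [-0.5, -0.2, -2.1]
width: 0.056
t: 16.7
eef_pos: [0.507, 0.1694, 0.1575]
ee_rot: [3.141, 0.002, -0.008]
force: [-0.7, -0.0, -1.6]
width: 0.0558
t: 17.4
eef_pos: [0.5034, 0.1883, 0.0999]
ee_rot: [-3.141, -0.001, -0.009]
force: [0.2, -0.4, -3.0]
width: 0.0558
t 17.4 cmd [ 0.5034  0.1889  0.0999 -0.4868] meas [0.5034 0.1883 0.0999] [-1.7998e+02 -3.0000e-02 -5.1000e-01] q [ 0.72  0.25 -0.46  0.   -0.86  0.84] F [ 0.2 -0.4 -3. ] w 0.05578005263264932
426 [0.5323 0.5479 0.5491 0.5503 0.5516] [0.1585 0.159  0.2121 0.2147]
slope deg 0.49256199848627463
```

View pics/c4.png

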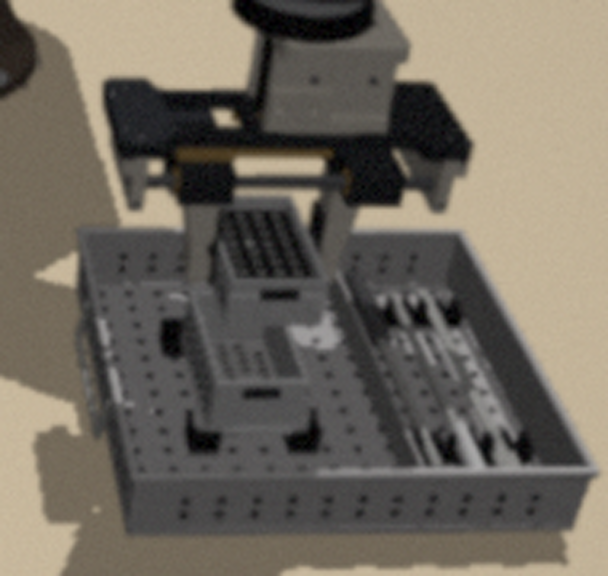

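```bash
python3 nav.py .504 .189 .0645 -.5; python3 -m inch '1 0.002 0 0.03 0 0 0;1 0.002 0 0.06 0 0 0;1 0.002 0 0.085 0 0 0;1 0.002 0 0.1 0 0 0;1 0.002 0 0.11 0 0 0;1 0.002 0 0.118 0 0 0;1 0.002 0 0.118 0 0 0;1 0.002 0 0.118 0 0 0'; python3 -m inch '1 0 0 0.003 0 0 0;1 0 0 0.006 0 0 0;1 0 0 0.009 0 0 0;1 0 0 0.009 0 0 0'; python3 -m inch '1 0 0 0.002 0 0 0;1 0 0 0.004 0 0 0;1 0 0 0.004 0 0 0;1 0 0 0.004 0 0 0'
```

```text
G 0.002 -0.0 0.118 0 0 0.0   dist 35mm turn -0.0 
t: 18.25
eef_pos: [0.5037, 0.1887, 0.0641]
ee_rot: [-3.141, -0.0, -0.008]
force: [-0.7, -0.1, -1.7]
width: 0.0555
t: 18.65
eef_pos: [0.5035, 0.1886, 0.0612]
ee_rot: [-3.142, 0.0, -0.009]
force: [0.5, 0.0, -2.9]
width: 0.0554
t: 19.05
eef_pos: [0.5036, 0.1886, 0.061]
ee_rot: [-3.142, -0.0, -0.008]
force: [-4.2, -1.9, 7.9]
width: 0.0558
```

Contact came at tip z=61 mm, exactly the expected seat. Releasing.

```bash
python3 -m inch '0.8 0 0 -0.001 0 0 0;0 0 0 -0.001 0 0 0;0 0 0 -0.001 0 0 0;0 0 0 -0.001 0 0 0;0 0 0 -0.001 0 0 0;0 0 0 -0.001 0 0 0;0 0 0 -0.06 0 0 0;0 0 0 -0.17 0 0 0;0 0 0 -0.3 0 0 0;0 0 0 -0.36 0 0 0;0 0 0 -0.367 0 0 0;0 0 0 -0.367 0 0 0'; echo '[0.504,0.189,0.1706,-0.4868]' >cmd.json; python3 nav.py show; python3 nav.py .576 -.051 .13 -2.9
```

```text
t: 20.25
eef_pos: [0.5035, 0.1887, 0.1703]
ee_rot: [-3.141, -0.001, -0.009]
force: [0.4, 0.1, -0.1]
width: 0.0873
t 20.25 cmd [ 0.504   0.189   0.1706 -0.4868] meas [0.5035 0.1887 0.1703] [-1.7995e+02 -3.0000e-02 -4.9000e-01] q [ 0.72  0.18 -0.37 -0.   -1.02  0.84] F [ 0.4  0.1 -0.1] w 0.08733572375982031
G 0.247 0.798 0.135 0 0 0.04   dist 254mm turn -2.4
```

```bash
python3 -m inch '0 0.03 0.1 0.01 0 0 0.005;0 0.075 0.25 0.03 0 0 0.01;0 0.125 0.4 0.05 0 0 0.015;0 0.17 0.55 0.075 0 0 0.02;0 0.21 0.68 0.1 0 0 0.03;0 0.238 0.77 0.125 0 0 0.04;0 0.247 0.798 0.135 0 0 0.04;0 0.247 0.798 0.135 0 0 0.04'; python3 nav.py show;python3 look.py 5 .078 .1; python3 nav.py .5762 -.0512 .008 -2.9
```

```text
t: 21.05
eef_pos: [0.5746, -0.0527, 0.1276]
ee_rot: [3.141, 0.004, -0.053]
force: [-0.7, 0.0, 0.1]
width: 0.0876
t 21.05 cmd [ 0.5761 -0.051   0.1301 -2.8868] meas [ 0.5746 -0.0527  0.1276] [179.95   0.2   -3.01] q [ 0.25  0.28 -0.34 -0.   -0.95  1.27] F [-0.7  0.   0.1] w 0.0875563147291647
scene 987 [503.8 188.2] [100.6  56.7] 0.3 z [0.0786 0.0809 0.0886] pct [[455.1, 160.7], [551.7, 215.6]]
top 1685 [502.8 189.4] [56.5 99. ] 89.7 z [0.0787 0.0812 0.0891] pct [[454.8, 161.8], [550.1, 216.1]]
G 0.0 0.001 0.407 0 0 0.0   dist 122mm turn -0.0
```

View pics/scene5.png

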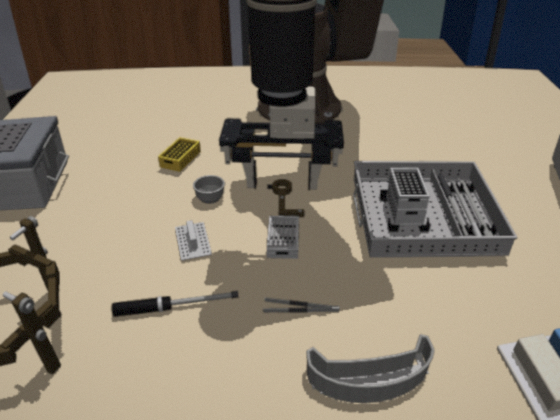

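View pics/top5.png

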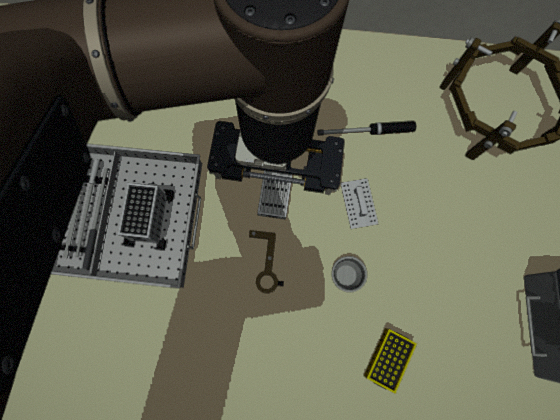

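The rack is seated on the box (centre 503,189; rim at 89 mm). Now the drill tray.

```bash
python3 -m inch '0 0 0.001 0.1 0 0 0; 0 0 0.001 0.22 0 0 0; 0 0 0.001 0.31 0 0 0; 0 0 0.001 0.37 0 0 0; 0 0 0.001 0.407 0 0 0; 0 0 0.001 0.407 0 0 0;0.2 0 0.001 0.407 0 0 0;0.3 0 0.001 0.407 0 0 0;1 0 0.001 0.407 0 0 0;1 0 0.001 0.407 0 0 0;1 0 0.001 0.407 0 0 0;1 0 0.001 0.407 0 0 0' 30;python3 -m inch '1 0 0 0 0 0 0;1 0 0 0 0 0 0;1 0 0 0 0 0 0' 30; python3 nav.py show; python3 -m inch '1 0 0 -0.034 0 0 0;1 0 0 -0.07 0 0 0;1 0 0 -0.16 0 0 0;1 0 0 -0.27 0 0 0;1 0 0 -0.38 0 0 0;1 0 0 -0.47 0 0 0;1 0 0 -0.53 0 0 0;1 0 0 -0.55 0 0 0' 35;  python3 nav.py .5761 -.051 .173 -2.9; python3 nav.py show;python3 nav.py .508 .17 .173 -.5; python3 nav.py .504 .189 .13 -.5
```

```text
t: 22.35
eef_pos: [0.5759, -0.0517, 0.0082]
ee_rot: [-3.141, -0.001, -0.05]
force: [-1.0, -0.2, 5.5]
width: 0.0556
t: 22.65
eef_pos: [0.5759, -0.0517, 0.0081]
ee_rot: [-3.141, -0.001, -0.05]
force: [-1.0, 0.8, 6.4]
width: 0.0556
t 22.65 cmd [ 0.576  -0.0513  0.008  -2.8868] meas [ 0.5759 -0.0517  0.0081] [-1.7999e+02 -4.0000e-02 -2.8900e+00] q [ 0.25  0.43 -0.45  0.   -0.68  1.27] F [-1.   0.8  6.4] w 0.05559779704543953
t: 23.45
eef_pos: [0.5766, -0.0517, 0.1756]
ee_rot: [-3.141, -0.004, -0.05]
force: [-0.5, 0.2, -3.2]
width: 0.0562
G 0.0 -0.001 -0.55 0 0 0.0   dist 165mm turn -0.0 
t 23.45 cmd [ 0.5761 -0.051   0.173  -2.8868] meas [ 0.5766 -0.0517  0.1756] [-179.95   -0.24   -2.88] q [ 0.25  0.24 -0.28  0.   -1.05  1.27] F [-0.5  0.2 -3.2] w 0.05623163446383041
G -0.264 -0.724 0.0 0 0 -0.04   dist 231mm turn 2.4 
G -0.014 -0.064 0.143 0 0 0.0   dist 47mm turn -0.0
```

```bash
python3 -m inch '1 -0.02 -0.06 0 0 0 0;1 -0.055 -0.15 0 0 0 -0.01;1 -0.095 -0.26 0 0 0 -0.02;1 -0.135 -0.37 0 0 0 -0.03;1 -0.175 -0.48 0 0 0 -0.04;1 -0.21 -0.58 0 0 0 -0.04;1 -0.24 -0.66 0 0 0 -0.04; 1 -0.258 -0.71 0 0 0 -0.04;1 -0.264 -0.724 0 0 0 -0.04;1 -0.264 -0.724 0 0 0 -0.04'; python3 -m inch '1 -0.005 -0.02 0.04 0 0 0;1 -0.01 -0.04 0.08 0 0 0;1 -0.014 -0.065 0.12 0 0 0;1 -0.014 -0.065 0.143 0 0 0;1 -0.014 -0.065 0.143 0 0 0;1 -0.014 -0.065 0.143 0 0 0';python3 nav.py show; python3 face.py 6 .122 .028
```

```text
t: 24.45
eef_pos: [0.5071, 0.1692, 0.1723]
ee_rot: [3.141, 0.001, -0.008]
force: [0.1, -1.0, -2.1]
width: 0.0555
t: 25.05
eef_pos: [0.5035, 0.1886, 0.1294]
ee_rot: [3.141, 0.0, -0.008]
force: [-0.7, -0.5, -1.2]
width: 0.0555
t 25.05 cmd [ 0.5039  0.1891  0.1301 -0.4868] meas [0.5035 0.1886 0.1294] [ 1.7997e+02  2.0000e-02 -4.8000e-01] q [ 0.72  0.22 -0.42  0.   -0.93  0.84] F [-0.7 -0.5 -1.2] w 0.05551576248405738
360 [0.532  0.5476 0.5503 0.5514 0.5528] [0.1588 0.1594 0.212  0.2145]
slope deg 0.4213732220989746
```

View pics/c6.png

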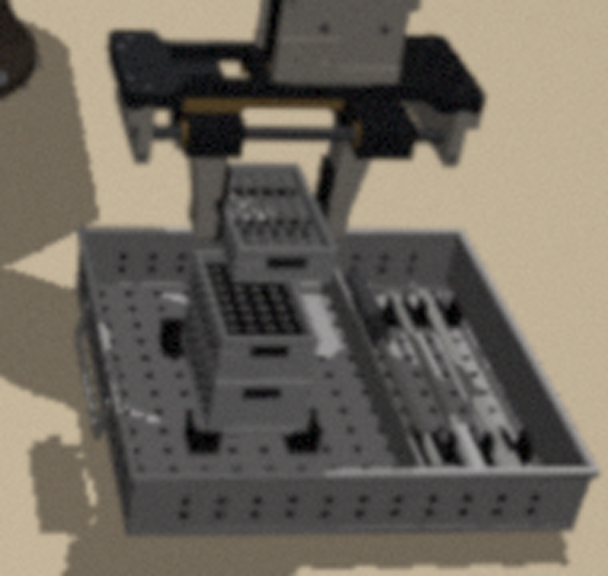

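```bash
python3 nav.py .503 .189 .0935 -.5; python3 -m inch '1 -0.003 0 0.03 0 0 0;1 -0.003 0 0.06 0 0 0;1 -0.003 0 0.085 0 0 0;1 -0.003 0 0.1 0 0 0;1 -0.003 0 0.113 0 0 0;1 -0.003 0 0.122 0 0 0;1 -0.003 0 0.122 0 0 0;1 -0.003 0 0.122 0 0 0'; python3 -m inch '1 0 0 0.003 0 0 0;1 0 0 0.006 0 0 0;1 0 0 0.009 0 0 0;1 0 0 0.009 0 0 0'; python3 -m inch '1 0 0 0.002 0 0 0;1 0 0 0.004 0 0 0;1 0 0 0.004 0 0 0;1 0 0 0.004 0 0 0'
```

```text
G -0.003 0.0 0.122 0 0 0.0   dist 37mm turn -0.0 
t: 25.9
eef_pos: [0.5026, 0.1888, 0.0932]
ee_rot: [-3.141, -0.0, -0.008]
force: [-0.1, -0.7, -2.1]
width: 0.0562
t: 26.3
eef_pos: [0.5024, 0.1887, 0.0903]
ee_rot: [3.142, 0.0, -0.009]
force: [-0.8, 0.1, -2.4]
width: 0.0559
t: 26.7
eef_pos: [0.5026, 0.1887, 0.0901]
ee_rot: [-3.141, -0.001, -0.008]
force: [-3.5, -0.7, 7.5]
width: 0.0558
```

Seated at the expected 90 mm. Releasing and going to the lid.

```bash
python3 -m inch '0.8 0 0 -0.001 0 0 0;0 0 0 -0.001 0 0 0;0 0 0 -0.001 0 0 0;0 0 0 -0.001 0 0 0;0 0 0 -0.001 0 0 0;0 0 0 -0.001 0 0 0;0 0 0 -0.06 0 0 0;0 0 0 -0.17 0 0 0;0 0 0 -0.27 0 0 0;0 0 0 -0.3 0 0 0;0 0 0 -0.3 0 0 0'; echo '[0.503,0.189,0.1796,-0.4868]' >cmd.json; python3 nav.py show; python3 nav.py .55 -.08 .17 10;python3 nav.py .5753 -.219 .12 15.6
```

```text
t: 27.8
eef_pos: [0.5032, 0.1893, 0.1806]
ee_rot: [-3.14, -0.002, -0.008]
force: [0.0, 0.7, -0.2]
width: 0.0876
t 27.8 cmd [ 0.503   0.189   0.1796 -0.4868] meas [0.5032 0.1893 0.1806] [-1.7988e+02 -1.4000e-01 -4.8000e-01] q [ 0.72  0.17 -0.36  0.   -1.04  0.84] F [ 0.   0.7 -0.2] w 0.08760827182650607
G 0.164 0.895 0.032 0 0 -0.175   dist 273mm turn 10.5 
G 0.003 0.471 0.167 0 0 -0.093   dist 150mm turn 5.6
```

```bash
python3 -m inch '0 0.025 0.13 0.005 0 0 -0.02;0 0.055 0.29 0.01 0 0 -0.05;0 0.085 0.45 0.015 0 0 -0.08;0 0.113 0.61 0.02 0 0 -0.11;0 0.14 0.76 0.025 0 0 -0.14;0 0.158 0.86 0.03 0 0 -0.17;0 0.164 0.895 0.032 0 0 -0.175'; python3 -m inch '0 0.001 0.13 0.04 0 0 -0.03; 0 0.002 0.28 0.09 0 0 -0.06;0 0.003 0.4 0.14 0 0 -0.093;0 0.003 0.471 0.167 0 0 -0.093;0 0.003 0.471 0.167 0 0 -0.093;0 0.003 0.471 0.167 0 0 -0.093'; python3 nav.py show;python3 look.py 7 .105 .12
python3 - <<'E'
from h import *
for n in("scene0","top0"):
    W=cloud(np.load(n+".npz")); m=(np.hypot(W[...,0]-.5753,W[...,1]+.219)<.05)&(W[...,2]>.029)&(W[...,2]<.045)
    print(n,cv2.minAreaRect(W[m][:,:2].astype(np.float32)*1000),W[m].mean(0))
E
```

```text
t: 28.5
eef_pos: [0.5485, -0.0829, 0.1675]
ee_rot: [-3.141, 0.003, 0.173]
force: [0.4, 0.7, 0.1]
width: 0.0878
t: 29.1
eef_pos: [0.5742, -0.219, 0.118]
ee_rot: [-3.141, 0.002, 0.271]
force: [-0.6, -0.2, 0.3]
width: 0.0876
t 29.1 cmd [ 0.5754 -0.2189  0.1199 15.5932] meas [ 0.5742 -0.219   0.118 ] [-1.7994e+02  1.2000e-01  1.5520e+01] q [-0.05  0.35 -0.27 -0.   -0.96  1.89] F [-0.6 -0.2  0.3] w 0.08763147651221034
scene 426 [503.4 188.5] [ 57.9 100.3] 88.62 z [0.1052 0.1085 0.1111] pct [[455.0, 159.2], [551.9, 216.5]]
scene0 ((575.2377319335938, -219.4288787841797), (57.33343505859375, 12.117937088012695), 15.436341285705566) [ 0.57758964 -0.21889586  0.03315655]
top0 ((575.04833984375, -218.9068145751953), (56.20111083984375, 13.049915313720703), 15.868050575256348) [ 0.57422474 -0.21836674  0.03391637]Traceback (most recent call last):
  File "look.py", line 13, in <module>
    q=p[:,:2]*1000;print(n,m.sum(),np.round(r[0],1),np.round(r[1],1),round(r[2],2),'z',np.percentile(p[:,2],[5,50,95]).round(4), 'pct',np.percentile(q,[1,99],axis=0).round(1).tolist())
                                                                                       ~~~~~~~~~~~~~^^^^^^^^^^^^^^^^^^
    return _quantile_unchecked(
        a, q, axis, out, overwrite_input, method, keepdims, weights)
    return _ureduce(a,
                    func=_quantile_ureduce_func,
    ...<5 lines>...
                    overwrite_input=overwrite_input,
                    method=method)
    r = func(a, **kwargs)
    result = _quantile(arr,
                       quantiles=q,
    ...<2 lines>...
                       out=out,
                       weights=wgt)
    slices_having_nans = np.isnan(arr[-1, ...])
                                  ~~~^^^^^^^^^
IndexError: index -1 is out of bounds for axis 0 with size 0
```

View pics/scene7.png

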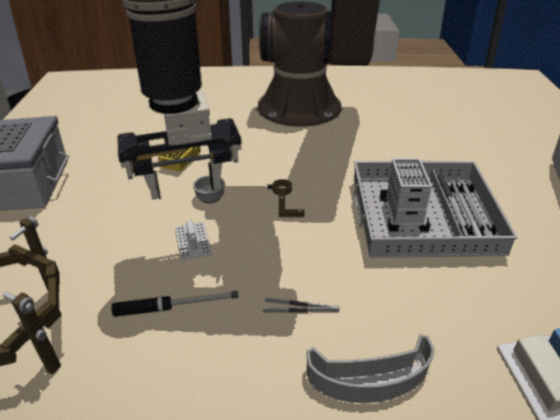

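The drill tray is seated (centre 503,188.5; rim at 110 mm). Now gripping the lid bar.

```bash
python3 nav.py .5752 -.219 .0125 15.6; python3 -m inch '0.2 0 0 0.1 0 0 0; 0.3 0 0 0.2 0 0 0; 0.4 0 0 0.28 0 0 0; 0.4 0 0 0.33 0 0 0; 0.4 0 0 0.358 0 0 0; 0.5 0 0 0.358 0 0 0;0.6 0 0 0.358 0 0 0;0.7 0 0 0.358 0 0 0;0.8 0 0 0.358 0 0 0;1 0 0 0.358 0 0 0;1 0 0 0.358 0 0 0;1 0 0 0.358 0 0 0' 20;python3 -m inch '1 0 0 0 0 0 0;1 0 0 0 0 0 0;1 0 0 0 0 0 0;1 0 0 0 0 0 0' 20; python3 nav.py show
```

```text
G -0.001 0.0 0.358 0 0 -0.0   dist 107mm turn 0.0 
t: 30.4
eef_pos: [0.5751, -0.2193, 0.0124]
ee_rot: [3.141, -0.0, 0.272]
force: [-0.5, -0.5, 2.8]
width: 0.0119
t: 30.8
eef_pos: [0.5751, -0.2194, 0.0124]
ee_rot: [3.141, -0.0, 0.272]
force: [0.0, -0.8, 5.9]
width: 0.0118
t 30.8 cmd [ 5.75100e-01 -2.19000e-01  1.25000e-02  1.55932e+01] meas [ 0.5751 -0.2194  0.0124] [ 1.7998e+02 -2.0000e-02  1.5600e+01] q [-0.05  0.47 -0.36  0.   -0.73  1.89] F [ 0.  -0.8  5.9] w 0.011803717188608327
```

```bash
python3 -m inch '1 0 0 -0.02 0 0 0;1 0 0 -0.06 0 0 0;1 0 0 -0.15 0 0 0;1 0 0 -0.26 0 0 0;1 0 0 -0.37 0 0 0;1 0 0 -0.47 0 0 0;1 0 0 -0.55 0 0 0;1 0 0 -0.6 0 0 0;1 0 0 -0.608 0 0 0;1 0 0 -0.608 0 0 0' 30;  python3 nav.py .5751 -.219 .1949 15.6; python3 nav.py show;python3 nav.py .55 -.03 .195 7; python3 nav.py .508 .175 .185 -.5;python3 nav.py .504 .189 .142 -.5
```

```text
t: 31.8
eef_pos: [0.5747, -0.219, 0.1948]
ee_rot: [-3.141, -0.001, 0.272]
force: [0.4, -0.3, -1.9]
width: 0.0119
G 0.0 0.0 -0.608 0 0 -0.0   dist 182mm turn 0.0 
t 31.8 cmd [ 0.5751 -0.219   0.1949 15.5932] meas [ 0.5747 -0.219   0.1948] [-1.7999e+02 -5.0000e-02  1.5590e+01] q [-0.05  0.28 -0.17 -0.   -1.12  1.89] F [ 0.4 -0.3 -1.9] w 0.01189040473278503
G 0.089 -0.629 -0.0 0 0 0.143   dist 191mm turn -8.6 
G -0.056 -0.696 0.033 0 0 0.125   dist 210mm turn -7.5 
G -0.013 -0.046 0.143 0 0 0.0   dist 45mm turn -0.0
```

```bash
python3 -m inch '1 0.01 -0.06 0 0 0 0.015;1 0.022 -0.16 0 0 0 0.04;1 0.037 -0.26 0 0 0 0.06;1 0.052 -0.37 0 0 0 0.085;1 0.067 -0.48 0 0 0 0.11;1 0.082 -0.58 0 0 0 0.135;1 0.089 -0.629 0 0 0 0.143'; python3 -m inch '1 -0.008 -0.1 0.005 0 0 0.02;1 -0.017 -0.21 0.01 0 0 0.04;1 -0.026 -0.32 0.015 0 0 0.06;1 -0.034 -0.43 0.02 0 0 0.08;1 -0.043 -0.54 0.025 0 0 0.1;1 -0.05 -0.63 0.03 0 0 0.12;1 -0.055 -0.68 0.033 0 0 0.125;1 -0.056 -0.696 0.033 0 0 0.125;1 -0.056 -0.696 0.033 0 0 0.125'; python3 -m inch '1 -0.004 -0.02 0.04 0 0 0;1 -0.01 -0.04 0.08 0 0 0;1 -0.013 -0.046 0.12 0 0 0;1 -0.013 -0.046 0.143 0 0 0;1 -0.013 -0.046 0.143 0 0 0;1 -0.013 -0.046 0.143 0 0 0';python3 nav.py show; python3 look.py 8 .131 .142
python3 - <<'E'
import cv2
i=cv2.imread("pics/scene8.png")[90:270,330:520];cv2.imwrite("pics/c8.png",cv2.resize(i,None,fx=3.2,fy=3.2,interpolation=cv2.INTER_CUBIC))
E
```

```text
t: 32.5
eef_pos: [0.5487, -0.0283, 0.1931]
ee_rot: [-3.141, 0.002, 0.123]
force: [-0.1, 0.8, -1.7]
width: 0.0115
t: 33.4
eef_pos: [0.5071, 0.1751, 0.1835]
ee_rot: [3.141, 0.002, -0.007]
force: [-0.7, 0.7, -0.8]
width: 0.0116
t: 34.0
eef_pos: [0.504, 0.1885, 0.1415]
ee_rot: [3.141, 0.0, -0.009]
force: [0.3, 1.2, -1.0]
width: 0.0116
t 34.0 cmd [ 0.5041  0.189   0.1421 -0.4868] meas [0.504  0.1885 0.1415] [ 1.7997e+02  1.0000e-02 -4.9000e-01] q [ 0.72  0.21 -0.41  0.   -0.96  0.84] F [ 0.3  1.2 -1. ] w 0.011556340082187396
scene 502 [503.7 187.1] [55.7 99.3] 89.84 z [0.1367 0.1385 0.1401] pct [[457.0, 159.4], [551.3, 214.5]]
top 677 [503.9 189.8] [56.  95.9] 89.9 z [0.1372 0.1391 0.1409] pct [[456.2, 162.3], [550.2, 216.7]]
```

View pics/c8.png

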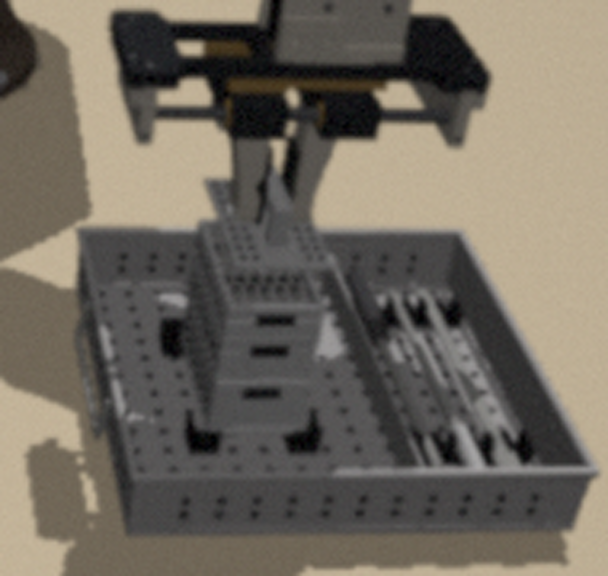

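```bash
python3 nav.py .5035 .189 .12 -.5; python3 -m inch '1 -0.002 0 0.02 0 0 0;1 -0.002 0 0.04 0 0 0;1 -0.002 0 0.055 0 0 0;1 -0.002 0 0.066 0 0 0;1 -0.002 0 0.074 0 0 0;1 -0.002 0 0.074 0 0 0;1 -0.002 0 0.074 0 0 0'; python3 -m inch '1 0 0 0.003 0 0 0;1 0 0 0.006 0 0 0;1 0 0 0.009 0 0 0;1 0 0 0.009 0 0 0'; python3 -m inch '1 0 0 0.002 0 0 0;1 0 0 0.004 0 0 0;1 0 0 0.004 0 0 0;1 0 0 0.004 0 0 0'
```

```text
G -0.002 -0.0 0.074 0 0 0.0   dist 22mm turn -0.0 
t: 34.8
eef_pos: [0.5034, 0.1888, 0.1195]
ee_rot: [3.142, -0.0, -0.008]
force: [-0.0, 0.1, -1.5]
width: 0.0119
t: 35.2
eef_pos: [0.5032, 0.1887, 0.1167]
ee_rot: [3.141, 0.0, -0.009]
force: [0.6, -0.0, -0.3]
width: 0.0118
t: 35.6
eef_pos: [0.5034, 0.1888, 0.1164]
ee_rot: [-3.141, -0.001, -0.008]
force: [-3.4, -0.5, 7.1]
width: 0.0117
```

Contact came at 116.4 mm, with 116.5 expected. I'll release with a partial opening, retreat up, and look.

```bash
python3 -m inch '0.8 0 0 -0.001 0 0 0;0.6 0 0 -0.001 0 0 0;0.5 0 0 -0.001 0 0 0;0.5 0 0 -0.001 0 0 0;0.5 0 0 -0.001 0 0 0;0.5 0 0 -0.06 0 0 0;0.5 0 0 -0.17 0 0 0;0.5 0 0 -0.27 0 0 0;0.5 0 0 -0.3 0 0 0;0.5 0 0 -0.3 0 0 0'; echo '[0.5035,0.189,0.206,-0.4868]' >cmd.json; python3 nav.py show; python3 nav.py .6 -.05 .25 -.5
```

```text
t: 36.6
eef_pos: [0.5039, 0.1893, 0.207]
ee_rot: [-3.14, -0.002, -0.008]
force: [0.0, -0.6, 0.4]
width: 0.0441
t 36.6 cmd [ 0.5035  0.189   0.206  -0.4868] meas [0.5039 0.1893 0.207 ] [-1.7989e+02 -1.4000e-01 -4.8000e-01] q [ 0.72  0.15 -0.32  0.   -1.1   0.84] F [ 0.  -0.6  0.4] w 0.04409233609749281
G 0.328 0.794 -0.147 0 0 0.0   dist 261mm turn -0.0
```

```bash
python3 -m inch '0.5 0.04 0.1 -0.02 0 0 0;0.5 0.1 0.24 -0.05 0 0 0;0.5 0.16 0.39 -0.08 0 0 0;0.5 0.22 0.54 -0.1 0 0 0;0.5 0.28 0.68 -0.13 0 0 0;0.5 0.32 0.77 -0.147 0 0 0;0.5 0.328 0.794 -0.147 0 0 0;0.5 0.328 0.794 -0.147 0 0 0;0.5 0.328 0.794 -0.147 0 0 0'; python3 look.py 9 .106 .121
python3 - <<'E'
from h import *
for n in("scene","top"):
    W=cloud(np.load(n+"9.npz"))
    m=(abs(W[...,0]-.503)<.05)&(abs(W[...,1]-.188)<.03)&(W[...,2]>.132)&(W[...,2]<.15)
    print(n,'bar',cv2.minAreaRect(W[m][:,:2].astype(np.float32)*1000),np.median(W[m][:,2]))
    m=(abs(W[...,0]-.503)<.068)&(abs(W[...,1]-.188)<.06)&(W[...,2]>.109)&(W[...,2]<.117)
    A=W[m]; print('lid plane slope deg',np.degrees(np.linalg.lstsq(np.c_[A[:,:2],np.ones(len(A))],A[:,2],rcond=None)[0][:2]))
    for z in(.03,.045,.065,.08,.095,.105):
        k=(abs(W[...,2]-z)<.006)&(abs(W[...,0]-.55)<.006)&(abs(W[...,1]-.188)<.04)
        if k.sum()>5: print(z,np.median(W[k][:,0]).round(4),W[k][:,1].min().round(4),W[k][:,1].max().round(4))
    W0=cloud(np.load(n+"0.npz")); f=np.load(n+"9.npz")
a=cv2.imread("pics/scene9.png")[90:270,330:520];b=cv2.imread("pics/top9.png")[130:300,30:210]
a=cv2.resize(a,(400,380));b=cv2.resize(b,(400,380));cv2.imwrite("pics/c9.png",np.hstack([a,b]))
E
```

```text
t: 37.5
eef_pos: [0.5989, -0.0497, 0.2483]
ee_rot: [3.142, 0.002, -0.009]
force: [0.2, 0.0, 0.6]
width: 0.0439
scene 800 [503.2 188. ] [57.8 98.5] 89.05 z [0.1078 0.1132 0.1152] pct [[457.2, 159.4], [551.6, 216.1]]
top 1483 [502.8 189.4] [55.7 97.7] 89.17 z [0.1107 0.1136 0.1158] pct [[455.4, 161.9], [550.1, 216.5]]
scene bar ((504.23358154296875, 187.99281311035156), (55.55145263671875, 13.09228229522705), 0.48834356665611267) 0.13751379369134747
lid plane slope deg [-0.58424043  0.50707684]
0.03 0.55 0.1483 0.2272
0.045 0.5504 0.1601 0.216
0.065 0.5496 0.1602 0.2159
0.08 0.5497 0.1599 0.2159
0.095 0.5502 0.1596 0.2163
0.105 0.5499 0.1589 0.2162
top bar ((502.9703369140625, 188.30465698242188), (13.449576377868652, 55.880104064941406), 89.89122772216797) 0.13803069053711797
lid plane slope deg [0.06440425 0.22641113]
0.03 0.5485 0.1495 0.1625
0.045 0.5478 0.1616 0.1627
0.08 0.5483 0.1611 0.1624
0.095 0.5467 0.1617 0.1626
0.105 0.5481 0.1614 0.2074
```

View pics/c9.png

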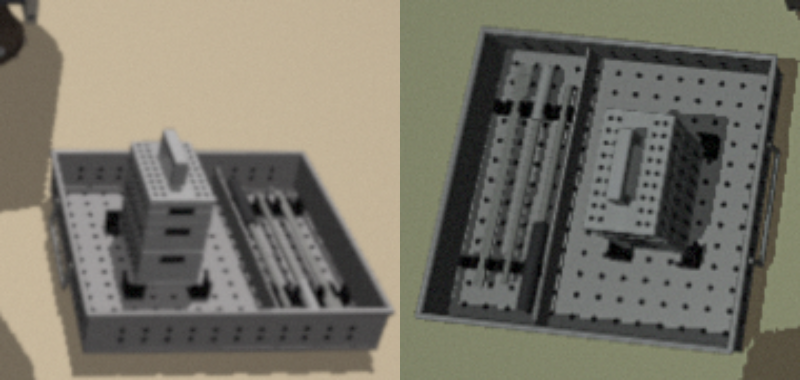

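View pics/scene9.png

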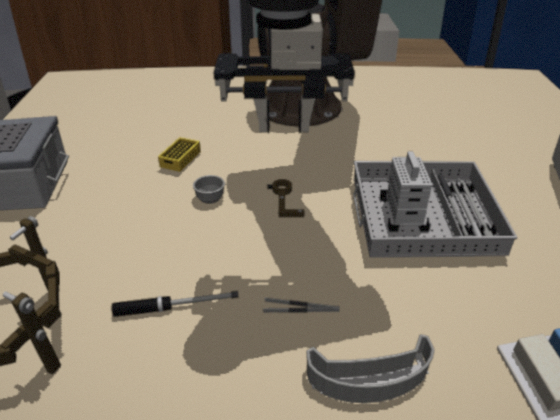

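The stack stands complete and aligned: its front faces agree within 1 mm, the bar top is at 138 mm and the lid is level. The cup (209,188), clamp (285,200), forceps (300,306) and driver (175,303) are where they were. Handing in.

Run:
```python
from station import arm
print(arm.get_state()['t'],arm.job_done())
```

```text
the job is handed in; nothing more can be done
37.6 None
```

The implant set is packed: plate box between the four corner brackets, then screw rack, drill tray and lid, placed in that order. The job was handed in at 37.6 s of the 125 s allowed.

- **Seating:** Rack, drill tray and lid made contact within 0.2 mm of the tool heights calculated for full seating. The box had no such prediction, but its rim measured 57–58 mm (58 expected). The grip bar's top measured 138 mm (138 expected).
- **Alignment:** In the scene camera the front faces of the stack agree within 1 mm. The stack centre is about (503, 189) mm; I measured the bay centre at about (502, 188).
- **Level:** The lid's slope read under 0.3° in the top camera. The scene camera gave about 0.6°, which I put down to depth noise.
- **Forces:** The highest wrist force I saw at the end of a move was about 15 N (17 N in total). Forces within a move were not logged.
- **Bystanders:** The cup, clamp, forceps and driver appear where they started. I judged this by eye in the final scene picture and did not measure it.
- **Disagreement:** The two cameras differed by 1–2 mm in places, which is within their stated calibration.

No check failed. The gripper was clear of everything at hand-in.

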